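Unclamp, close and re-clamp the breakfast caddy's cover

TASK

The sliding metal cover of the wooden breakfast caddy is clamped about half-way. Turn the clamp knob anticlockwise all the way to its loose stop, slide the cover gently and fully home over the compartment with the egg (the croissant's compartment stays open), then turn the knob clockwise tight to its stop again. Leave the egg and the croissant where they are and do not disturb the goblets and the coupe around the caddy.

Things in the scene. Friction and masses are not known exactly. Their poses are not given: they have to be found in the camera images.
- caddy: fixed open-topped wooden box, 130 mm (its x) by 300 mm (its y), 78 mm high, walls and floor 6 mm; a wall at y = 0 makes two compartments, towards +y and -y, 118 by 141 mm inside. Origin: centre of its underside, on the table; -x side roughly faces the robot. On that side a dark steel clamp post with bridge, x -128 to -60 mm, y +-20 mm, 100 mm high, carries the knob
- clamp (a joint): knob angle about the vertical (rad), growing anticlockwise seen from above: 0 = tight stop (cover held fast), 1.4 = loose stop; the clamp bites below 0.8. Stays where it is left; takes 0.2 to 0.35 N m. At 0 the bar lies along the caddy's y, at 1.4 nearly along its x
- clamp_knob (a point): centre of the top of the clamp knob, 131 mm above the table, on its vertical axis, 95 mm to the -x side of the caddy's centre: a black bar 76 mm long, 12 mm thick, 22 mm tall, on a 24 mm steel collar. Its axes turn with the knob: y along the bar. Can be pinched across the bar at its middle or pushed round at a bar end
- cover (a joint): position of the sliding cover along the caddy's y (m): 0 = middle, +0.072 = stop, fully home over the +y compartment, -0.072 = stop, fully home over the -y compartment. Slides with 2 to 3 N when free
- cover_lip (a point): middle of the top edge of the cover's upright lip, 119 mm above the table, 15 mm to the +x side of the caddy's centre line: 60 mm long along the caddy's x, 12 mm thick, 33 mm tall. It stands mid-length on the cover, an aluminium plate 118 (x) by 150 mm (y), top 86 mm up; the cover's slide bar (x -114 to -58 mm, 184 mm long) runs under the clamp's bridge
- egg: white egg standing in a low steel egg cup (one piece), 60 mm across the foot, 67 mm tall; origin at the centre of its underside. Stands in one of the caddy's compartments
- croissant: small golden-brown croissant, about 100 mm long (its x), 50 mm wide and 48 mm tall; origin under its middle. Lies in the other compartment
- brown_goblet: bystander: dark brown waisted goblet, 70 mm across, 125 mm tall; origin at the centre of its underside; stands by the caddy's +y end
- cream_goblet: bystander: cream waisted goblet, 70 mm across, 125 mm tall; origin at the centre of its underside; stands on the +x side of the caddy
- coupe: bystander: shallow steel coupe on a stem, 90 mm across, 70 mm tall; origin at the centre of its underside; stands by the caddy's -y end
Mind the look-alikes: they are no part of the job. Leave any pink or red look-alike of the egg alone.

How it is judged (in metres and radians):
On the way, in this order (a step that is already met when the one before it is completed fails the run):
1. the clamp knob is turned loose (past 0.9 rad) (value of joint clamp above 0.9 rad), for 0.1 s.
2. the cover is fully home over the egg's compartment (((y of egg in the frame of caddy above 0.03 m and value of joint cover above 0.067 m) or (y of egg in the frame of caddy below -0.03 m and value of joint cover below -0.067 m))), for 0.1 s.
3. the clamp knob is tight again (below 0.3 rad) (value of joint clamp below 0.3 rad), for 0.1 s.
At the end, for the whole second after the job is handed in: The cover rests within 5 mm of its stop over the compartment that holds the egg, the clamp knob is tight (below 0.3 rad, so about 17 degrees from its stop at most) (((y of egg in the frame of caddy above 0.03 m and value of joint cover above 0.067 m) or (y of egg in the frame of caddy below -0.03 m and value of joint cover below -0.067 m)) and value of joint clamp below 0.3 rad and velocity of joint cover between -0.01 and 0.01 m/s); the robot touches nothing.
It fails at once if the cover is slammed (faster than 0.4 m/s) (velocity of joint cover above 0.4 m/s or velocity of joint cover below -0.4 m/s).
It fails at once if the egg or the croissant is moved more than 30 mm, or the egg is tipped over (0.5 rad) (distance of any of egg, croissant from where it was at the start of the episode above 0.03 m or angle between egg's own z axis and vertical above 0.5 rad).
It fails at once if the brown goblet is pushed more than 30 mm or knocked over (0.5 rad) (distance of brown_goblet from where it was at the start of the episode above 0.03 m or angle between brown_goblet's own z axis and vertical above 0.5 rad).
It fails at once if the cream goblet is pushed more than 30 mm or knocked over (0.5 rad) (distance of cream_goblet from where it was at the start of the episode above 0.03 m or angle between cream_goblet's own z axis and vertical above 0.5 rad).
It fails at once if the steel coupe is pushed more than 30 mm or knocked over (0.5 rad) (distance of coupe from where it was at the start of the episode above 0.03 m or angle between coupe's own z axis and vertical above 0.5 rad).
It also fails if it takes over 51 s, if anything falls off the work surface, if the arm or the gripper's body presses on something with over 40 N, if the wrist force passes 120 N, or if a joint passes its speed limit or range.

ROBOT

A 6-joint arm with a two-finger parallel gripper is mounted at the origin on the work surface. World frame = base frame: x ahead of the robot, y to its left, z up, the work surface at z = 0. Lengths are in mm, angles in rad, forces in N, time in s.
With the tool pointing down it reaches from about 325 to 775 mm from the base axis. Payload 5.5 kg.
Tool frame: the origin (TCP) lies between the finger pads; the fingertips stand 19 mm ahead of it and the grasp point (between the pads) is the TCP; z points along the fingers, y is the line along which they close (so a half turn about z gives the same grasp; the last joint's range is limited). The gripper opens to 85 mm and grips with 20 to 120 N. Pads are 22 mm wide; open, the fingers measure 114 mm over their backs; the gripper's body (76 mm by 85 mm) begins 54 mm behind the grasp point. The pads swing forward as they close: fully open they stand 13 mm farther back than shut.
Start: joints at [-1.269, 0.091, 1.231, -0, 1.82, -0.057], TCP at [210.691, -561.806, 228.275] pointing down, gripper open.
Joint ranges: [-2.87, 2.87], [-0.86, 2.18], [0.17, 2.46], [-1.51, 4.65], [0.06, 2.69], [-2.65, 2.65]. Speed limits (rad/s): [2.57, 2.57, 3.01, 3.14, 3.14, 3.14].

INTERFACE

Orientations are given as a unit quaternion [x, y, z, w].
In Python, from cell import robot, eyes gives the robot as it stands.
- The arm moves only by the tool servo_tool, never from a script. Its argument "steps" is text: rows parted by semicolons, each of 7 numbers parted by spaces: the shift along the world's x, y, z in units of 25 cm (1.0 is 25 cm), then the turn, a rotation vector about the world's x, y, z in units of 120 degrees (1.0 is 120 degrees), then the finger opening in mm, from 0 to 85.4. A call has 1 to 10 rows; each row is the pose to reach, as a shift and turn from the pose commanded when the call began; what a row does not reach only later rows make up. A row lasts 1/12 s, in which the tool goes at most 41.7 mm and 7.16 degrees, less where a joint would pass 70% of its speed; a pose out of reach is approached as far as the arm can. A call with a number of a shift or a turn outside -1 to 1 is refused whole. A call with a gripper value outside its range is refused whole. The fingers move at their own pace and stop on an object; the grip force is fixed at half the most. Time passes only in rows, so rows that repeat a pose let the fingers close. It gives the time, the measured TCP pose, the force, the opening and the grip force at its end, in the units of the state.
- robot.state(): the state, without advancing time (a new reading comes with each control period).
- eyes.get_image(name): name is "scene" or "top" or "wrist"; returns a dict with "color" (480x640x3 uint8, red, green, blue), "fx", "fy", "cx", "cy" (pixels), "R" (3x3) and "t" (3): a world point X has camera coordinates R X + t. Camera axes: x right, y down, z forward; pixel columns grow to the right and rows downward; lengths in mm; the calibration is good to about 2 mm. The wrist camera is an equidistant fisheye: a pixel r from the principal point sees the ray r / f radians off the axis. A picture is of the moment at which its call begins. There is no depth.
- robot.close_job(): hands the job in; it is judged then, once.
The state is a dict: "clock": time; "q": joint angles; "joint_vel": joint speeds; "joint_torque": joint torques, N m; "tool_pos": TCP position; "orientation": TCP orientation; "contact_force": force on the tool from outside, world axes, zero at the start; "moment": the same for the moment, N m; "grip_width": opening from 0.0 (shut) to 1.0 (fully open); "grasp_force": force on a finger pad.
Only numpy, scipy, OpenCV 4.12 (cv2) and the standard library are available. Lean on these libraries where they do the work, as an engineer would, in place of code of your own. Each camera call takes 0.05 s, during which the arm holds its last target. There are 200 camera calls.

## Working session

There is one attempt and no reset: what is moved stays moved. The work goes in short steps, Python scripts to look and compute and a tool call to move; the robot and the scene stay as the last step left them, time stands still between calls to the robot, and variables do not carry over. Pictures are saved under pics/ and viewed, at most 10 in all, crops included, and the job is handed in when it is done.

Besides the shell and the picture viewer there is one more tool, called after "Call:" as name(argument=value, ...) on one line, values as JSON. servo_tool: Moves the arm, as the interface text tells. Its arguments: {"type":"object","properties":{"steps":{"type":"string"}},"required":["steps"]}

```bash
mkdir -p pics; ls; python3 - <<'E'
from cell import robot, eyes
import cv2, numpy as np
for n in ("top","scene"):
    d=eyes.get_image(n); cv2.imwrite(f"pics/{n}0.png",d["color"][:,:,::-1])
    print(n,d["fx"],d["fy"],d["cx"],d["cy"],np.round(d["R"],4).tolist(),np.round(d["t"],1).tolist())
print(robot.state())
E
```

```text
pics
top 500.0009880659342 500.0009880659342 313.51239887849385 237.08153141386524 [[0.018, -0.9998, -0.0004], [-0.9798, -0.0175, -0.1993], [0.1993, 0.004, -0.9799]] [27.5, 607.4, 951.9]
scene 517.3750769745657 517.3750769745657 322.66601907187606 242.42867222738107 [[-0.8185, 0.5744, -0.006], [0.4692, 0.6625, -0.5839], [-0.3314, -0.4808, -0.8118]] [454.5, -217.3, 1229.1]
{'clock': 0.1, 'q': array([-1.26871313e+00,  9.17969102e-02,  1.23178197e+00, -8.47402308e-06,
        1.81981073e+00, -5.66937343e-02]), 'joint_vel': array([-0.0003291 , -0.00134592, -0.00282899,  0.00161244,  0.00082468,
        0.0006195 ]), 'joint_torque': array([ 3.36195757e-03, -4.60218251e+01, -4.19217753e+01, -6.37744620e-05,
        1.06318924e-02, -2.22167394e-06]), 'tool_pos': array([ 210.59763225, -561.54245365,  227.24664491]), 'orientation': array([ 9.83952780e-01,  1.78426792e-01, -1.14038513e-04, -8.91220886e-04]), 'contact_force': array([-0.1256157 ,  0.37619381, -0.32122209]), 'moment': array([ 0.02938771,  0.00370635, -0.0050433 ]), 'grasp_force': 0.0, 'grip_width': 0.9983341573357343}
```

View pics/top0.png

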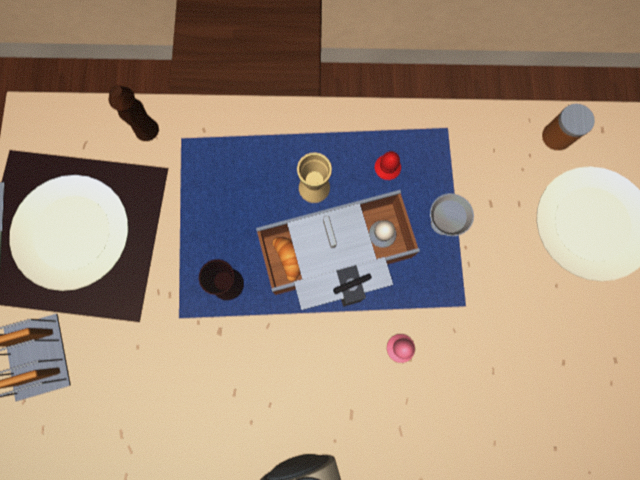

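View pics/scene0.png

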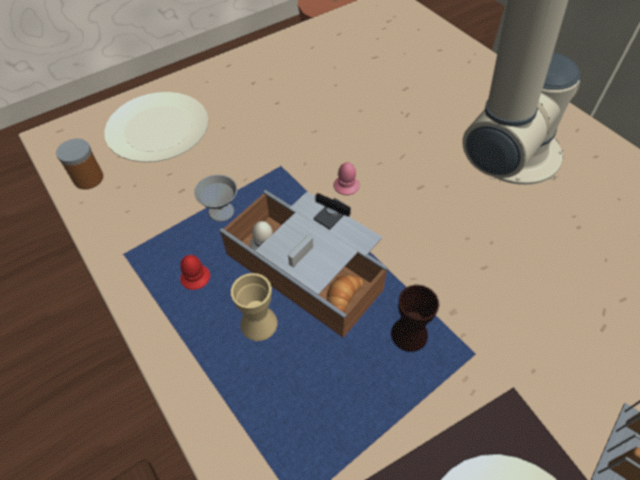

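The top view shows the egg in the right-hand (-y) compartment at (383,231) and the croissant in the left one at (287,258). The knob bar is at (352,284) and the lip at (330,232). The red egg (388,165) and pink egg (401,347) are decoys. In the scene view the knob is at (332,205) and the lip at (301,251). The cover therefore has to go to -0.072.

```bash
cat > h.py <<'E'
import numpy as np, cv2
from cell import robot, eyes
def ray(d,u,v):
    R=np.array(d["R"]);t=np.array(d["t"])
    return -R.T@t, R.T@np.array([(u-d["cx"])/d["fx"],(v-d["cy"])/d["fy"],1])
def onz(d,u,v,z):
    o,r=ray(d,u,v); return o+r*(z-o[2])/r[2]
def two(a,pa,b,pb):
    o1,r1=ray(a,*pa);o2,r2=ray(b,*pb)
    s=np.linalg.lstsq(np.c_[r1,-r2],o2-o1,rcond=None)[0]
    p,q=o1+s[0]*r1,o2+s[1]*r2
    return (p+q)/2,np.linalg.norm(p-q)
E
python3 - <<'E'
from h import *
a=eyes.get_image("top");b=eyes.get_image("scene")
def blob(d,x0,x1,y0,y1,thr):
    g=d["color"][y0:y1,x0:x1].max(2); m=(g<thr).astype(np.uint8)
    n,l,s,c=cv2.connectedComponentsWithStats(m); i=1+np.argmax(s[1:,4])
    pts=np.argwhere(l==i)[:,::-1]+[x0,y0]
    r=cv2.minAreaRect(pts.astype(np.float32)); return r,s[i,4],cv2.boxPoints(r)
for thr in (30,40,55):
    for d,w in ((a,(325,380,268,305)),(b,(308,356,190,228))):
        r,n,bx=blob(d,*w,thr); print(thr,np.round(r[0],1),np.round(r[1],1),round(r[2],1),n)
        print("   on z=131",onz(d,*r[0],131).round(1), [onz(d,*p,131)[:2].round(0).tolist() for p in bx])
for n,p,z in (("TR",(400,191),78),("BR",(418,251),78),("TL",(258,230),78),("BL",(272,293),78)): print(n,onz(a,*p,z).round(1))
print("lip ends",onz(a,326,216,119).round(1),onz(a,334,246,119).round(1))
cv2.imwrite("pics/a1.png",np.hstack([cv2.resize(a["color"][180:310,250:425,::-1],None,fx=4,fy=4,interpolation=cv2.INTER_CUBIC)]))
E
```

```text
30 [362.5 277. ] [1. 0.] 180.0 2
   on z=131 [518.8 -54.1 131. ] [[519.0, -55.0], [519.0, -55.0], [519.0, -53.0], [519.0, -53.0]]
30 [332.6 204.8] [35.8  6.3] 26.6 182
   on z=131 [513.4 -26.1 131. ] [[533.0, -55.0], [520.0, -64.0], [494.0, 3.0], [507.0, 10.0]]
40 [362.8 278.4] [ 5.  14.3] 68.2 39
   on z=131 [516.3 -54.7 131. ] [[515.0, -41.0], [526.0, -65.0], [517.0, -69.0], [507.0, -44.0]]
40 [332.5 204.4] [36.1  8.3] 25.0 261
   on z=131 [513.  -26.9 131. ] [[535.0, -54.0], [519.0, -66.0], [491.0, 0.0], [507.0, 11.0]]
55 [351.9 283.4] [ 6.7 39. ] 66.8 209
   on z=131 [506.6 -34.6 131. ] [[497.0, 1.0], [527.0, -65.0], [516.0, -70.0], [486.0, -4.0]]
55 [332.8 204.1] [37.2  9.8] 28.3 303
   on z=131 [512.1 -27.4 131. ] [[534.0, -57.0], [515.0, -69.0], [490.0, 2.0], [509.0, 13.0]]
TR [ 702.  -135.5   78. ]
BR [ 579.  -169.1   78. ]
TL [615.9 149.4  78. ]
BL [490.9 117.1  78. ]
lip ends [636.9  14.8 119. ] [578.5  -1.2 119. ]
```

View pics/a1.png

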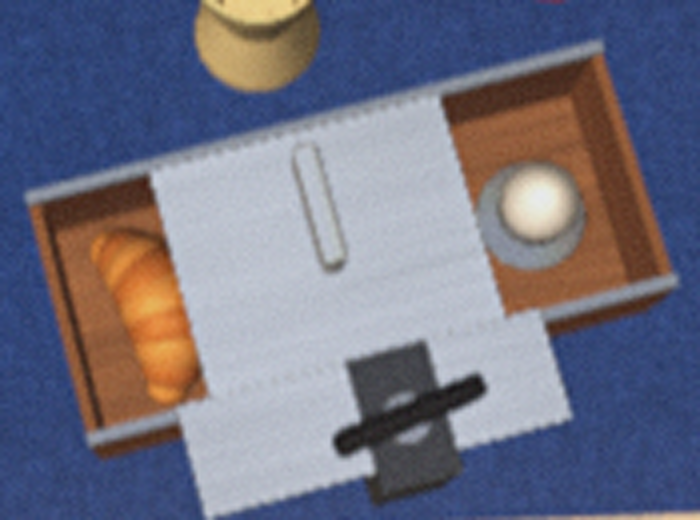

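Rays onto the known heights give:
- **Caddy:** rim 127 x 298 mm against the stated 130 x 300. Centre is about (597,-9.5), yaw about 0.29.
- **Knob:** about (507,-36), which matches caddy -95. The bar is about 0.14 rad off tight.
- **Lip:** (607.7,6.8), which is caddy (15, +12). The cover has to travel about -84 mm.

Next I move over the knob with tool x along the bar (yaw 2.0).

Call:
servo_tool(steps="0.56 1 0 0 0 0.59 60;0.56 1 0 0 0 0.59 60;0.56 1 0 0 0 0.59 60;0.56 1 0 0 0 0.59 60;0.56 1 0 0 0 0.59 60;0.56 1 0 0 0 0.59 60;0.56 1 0 0 0 0.59 60;0.56 1 0 0 0 0.59 60;0.56 1 0 0 0 0.59 60;0.56 1 0 0 0 0.59 60")

```text
clock: 1.03
tool_pos: [351.2, -310.9, 228.3]
orientation: [0.696, 0.718, -0.0, 0.0]
contact_force: [-1.1, 0.2, 0.2]
grip_width: 0.705
grasp_force: 0.0
```

Call:
servo_tool(steps="0.625 1 0 0 0 0.193 50;0.625 1 0 0 0 0.193 50;0.625 1 0 0 0 0.193 50;0.625 1 0 0 0 0.193 50;0.625 1 0 0 0 0.193 50;0.625 1 0 0 0 0.193 50;0.625 1 0 0 0 0.193 50;0.625 1 0 0 0 0.193 50;0.625 1 0 0 0 0.193 50;0.625 1 0 0 0 0.193 50")

```text
clock: 1.87
tool_pos: [506.8, -61.8, 227.9]
orientation: [0.54, 0.841, -0.0, -0.0]
contact_force: [0.5, -0.4, 0.3]
grip_width: 0.587
grasp_force: 0.0
```

Call:
servo_tool(steps="0 0.1 0 0 0 0 50;0 0.1 0 0 0 0 50;0 0.1 0 0 0 0 50")

```text
clock: 2.12
tool_pos: [506.5, -37.8, 228.6]
orientation: [0.541, 0.841, -0.0, 0.0]
contact_force: [0.6, -0.3, 0.4]
grip_width: 0.586
grasp_force: 0.0
```

```bash
python3 - <<'E'
from h import *
d=eyes.get_image("wrist"); cv2.imwrite("pics/w1.png",d["color"][:,:,::-1])
R=np.array(d["R"]);t=np.array(d["t"])
def fe(X):
    c=R@np.array(X)+t; th=np.arctan2(np.hypot(c[0],c[1]),c[2]); k=d["fx"]*th/np.hypot(c[0],c[1]); return (d["cx"]+k*c[0],d["cy"]+k*c[1])
for X in ((507,-36,131),(491,-1.5,131),(523,-70.5,131),(607.7,6.8,119)): print(X,np.round(fe(X),1))
s=robot.state();print(s["clock"],s["tool_pos"],s["orientation"],s["q"].round(2),s["grip_width"])
E
```

```text
(507, -36, 131) [323.3 241.7]
(491, -1.5, 131) [323.  186.9]
(523, -70.5, 131) [323.6 291.9]
(607.7, 6.8, 119) [467.1 240.4]
2.1667 [506.53591677 -38.15128521 228.5364649 ] [ 5.41450491e-01  8.40732538e-01 -1.99600398e-04  3.55233229e-04] [-0.14 -0.16  1.47 -0.    1.83 -0.57] 0.5890353674588196
```

View pics/w1.png

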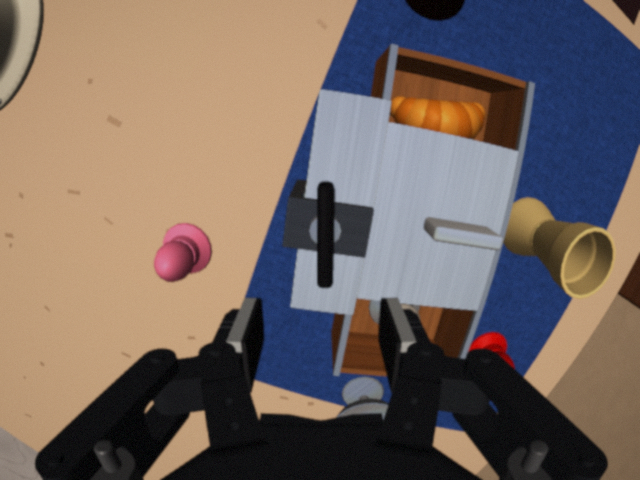

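The wrist view shows the bar vertical from (325,183) to (325,288). The fingers straddle its line and the angle is right, with the centre about 3 mm further +y. I descend and pinch.

Call:
servo_tool(steps="0 0.012 -0.1 0 0 0 50;0 0.012 -0.2 0 0 0 50;0 0.012 -0.3 0 0 0 50;0 0.012 -0.35 0 0 0 50;0 0.012 -0.393 0 0 0 50;0 0.012 -0.393 0 0 0 50;0 0.012 -0.393 0 0 0 0;0 0.012 -0.393 0 0 0 0;0 0.012 -0.393 0 0 0 0;0 0.012 -0.393 0 0 0 0")

```text
clock: 3.0
tool_pos: [507.6, -33.9, 131.5]
orientation: [0.541, 0.841, 0.0, 0.001]
contact_force: [0.8, 0.1, 0.6]
grip_width: 0.019
grasp_force: 0.0
```

Call:
servo_tool(steps="0 0 0 0 0 0 0;0 0 0 0 0 0 0;0 0 0 0 0 0 0;0 0 0 0 0 0 0")

```text
clock: 3.33
tool_pos: [507.0, -33.7, 130.1]
orientation: [0.541, 0.841, 0.0, 0.0]
contact_force: [0.4, 0.6, 0.2]
grip_width: -0.001
grasp_force: 0.0
```

```bash
python3 - <<'E'
from h import *
d=eyes.get_image("wrist");e=eyes.get_image("scene")
c=cv2.resize(e["color"][140:290,220:380,::-1],(512,480))
cv2.imwrite("pics/w2.png",cv2.resize(np.hstack([d["color"][:,:,::-1],c]),(800,333)))
E
```

```text
(no output)
```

View pics/w2.png

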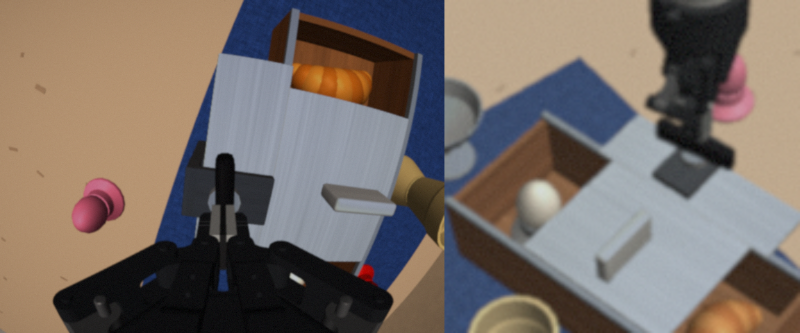

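The fingers shut fully (opening 0) without holding the bar, yet the wrist view at (222,205) shows them over the bar's middle. I'll check the heights by overlaying the projected points.

```bash
python3 - <<'E'
from h import *
s=robot.state();p=s["tool_pos"];print(p,s["contact_force"],s["moment"],s["grip_width"])
o=[]
for n,c0 in (("scene",(332,195)),("top",(352,275))):
    e=eyes.get_image(n);R=np.array(e["R"]);t=np.array(e["t"])
    x0,y0=c0[0]-28,c0[1]-35
    c=cv2.resize(e["color"][y0:y0+60,x0:x0+50,::-1],(400,480),interpolation=cv2.INTER_CUBIC)
    for X,col in ((p,(0,255,0)),(p-[0,0,19],(0,0,255)),(np.array([506.7,-34,131]),(255,255,0)),((491,0.5,131),(255,0,255)),((522,-68.5,131),(255,0,255))):
        k=R@np.array(X)+t;u=e["fx"]*k[0]/k[2]+e["cx"];v=e["fy"]*k[1]/k[2]+e["cy"]
        cv2.circle(c,(int((u-x0+.5)*8),int((v-y0+.5)*8)),4,col,-1)
    o.append(cv2.convertScaleAbs(c,alpha=1.6,beta=15))
cv2.imwrite("pics/m3.png",np.hstack(o))
E
```

```text
[506.95484295 -33.77168408 130.04984999] [ 0.78050538 -0.2594852  -0.21912073] [ 0.04372993 -0.05915167  0.0241982 ] 0.0024370430140332037
```

View pics/m3.png

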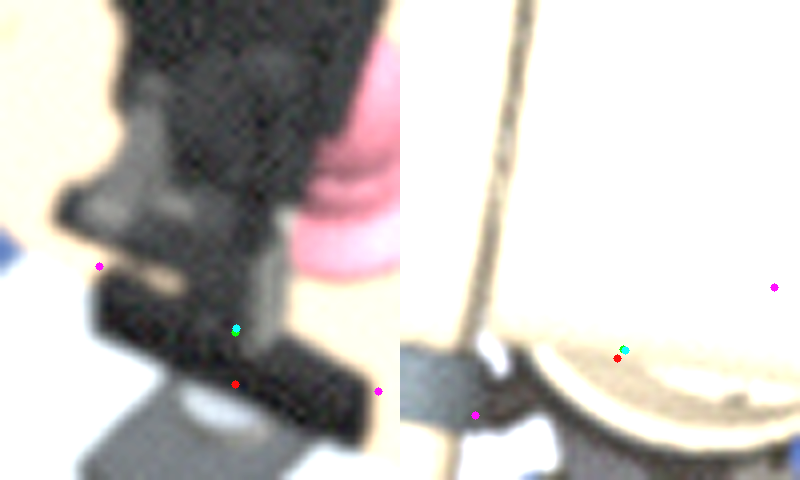

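Call:
servo_tool(steps="0 0 -0.004 0 0 0 0;0 0 -0.008 0 0 0 0;0 0 -0.008 0 0 0 0")

```text
clock: 3.78
tool_pos: [507.0, -33.8, 128.1]
orientation: [0.541, 0.841, 0.0, 0.0]
contact_force: [0.0, -0.3, -0.6]
grip_width: 0.002
grasp_force: 0.0
```

```bash
python3 - <<'E'
from h import *
s=robot.state();print(s["tool_pos"],s["contact_force"],s["moment"],s["grip_width"],s["grasp_force"])
d=eyes.get_image("wrist");cv2.imwrite("pics/w4.png",cv2.convertScaleAbs(cv2.resize(d["color"][200:400,220:430,::-1],(630,600),interpolation=cv2.INTER_CUBIC),alpha=1.6,beta=20))
E
```

```text
[507.00433385 -33.80709784 128.11063278] [ 0.03684156 -0.27315447 -0.63416715] [-0.03315657 -0.05441241  0.0088879 ] 0.0017996736805634597 0.0
```

View pics/w4.png

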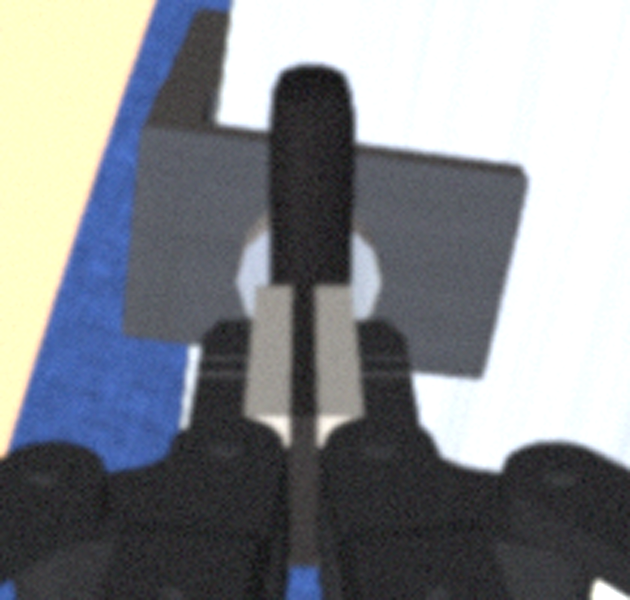

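The wrist crop shows the grey pads ending at about (305,285) in the crop, on top of the black bar. The tips therefore look higher than the TCP-19 mm figure. I'll quantify this with the wrist projection.

```bash
python3 - <<'E'
from h import *
from scipy.spatial.transform import Rotation as Ro
s=robot.state();p=s["tool_pos"];A=Ro.from_quat(s["orientation"]).as_matrix()
d=eyes.get_image("wrist");R=np.array(d["R"]);t=np.array(d["t"])
print("cam",-R.T@t, "tool-frame",A.T@(-R.T@t-p),"axis",A.T@R[2])
for x in (-11,0,11):
  for z in (-20,-10,0,10,19):
    c=R@(p+A@[x,0,z])+t; h=np.hypot(c[0],c[1]);k=d["fx"]*np.arctan2(h,c[2])/h
    print(x,z,np.round([d["cx"]+k*c[0],d["cy"]+k*c[1]],0))
c=R@np.array([490.5,.5,131])+t; h=np.hypot(c[0],c[1]);k=d["fx"]*np.arctan2(h,c[2])/h;print("bar end",d["cx"]+k*c[0],d["cy"]+k*c[1])
print(s["clock"])
E
```

```text
cam [473.51879804  37.77169142 273.74591268] tool-frame [  78.99524027   -0.71073511 -145.70126127] axis [-3.05258508e-01  5.51546592e-04  9.52269363e-01]
-11 -20 [322. 358.]
-11 -10 [322. 345.]
-11 0 [322. 333.]
-11 10 [322. 322.]
-11 19 [322. 313.]
0 -20 [322. 336.]
0 -10 [322. 323.]
0 0 [322. 312.]
0 10 [322. 302.]
0 19 [322. 293.]
11 -20 [322. 311.]
11 -10 [322. 300.]
11 0 [322. 289.]
11 10 [322. 280.]
11 19 [322. 273.]
bar end 320.49805103517656 230.85392724609434
3.8333
```

Call:
servo_tool(steps="0 0 -0.006 0 0 0 0;0 0 -0.012 0 0 0 0;0 0 -0.012 0 0 0 0")

```text
clock: 4.13
tool_pos: [507.2, -33.8, 127.9]
orientation: [0.541, 0.841, 0.0, 0.001]
contact_force: [-5.6, 1.0, 12.7]
grip_width: -0.001
grasp_force: 6.6
```

Contact came at TCP 127.9 while shut, so the effective tips sit about 3 mm above the TCP, confirming both camera readings. I'll go up, open, go down to TCP 110 and pinch.

Call:
servo_tool(steps="0 0 0.04 0 0 0 50;0 0 0.06 0 0 0 50;0 0 0.06 0 0 0 50;0 0 0.06 0 0 0 50;0 0 0.06 0 0 0 50;0 0 0.03 0 0 0 50;0 0 0 0 0 0 50;0 0 -0.02 0 0 0 50;0 0 -0.04 0 0 0 50;0 0 -0.04 0 0 0 50")

```text
clock: 4.97
tool_pos: [506.0, -33.7, 112.9]
orientation: [0.541, 0.841, -0.001, -0.001]
contact_force: [-0.7, 0.6, -0.2]
grip_width: 0.585
grasp_force: 0.0
```

Call:
servo_tool(steps="0 0 -0.01 0 0 0 50;0 0 -0.02 0 0 0 50;0 0 -0.02 0 0 0 0;0 0 -0.02 0 0 0 0;0 0 -0.02 0 0 0 0;0 0 -0.02 0 0 0 0;0 0 -0.02 0 0 0 0;0 0 -0.02 0 0 0 0")

```text
clock: 5.63
tool_pos: [507.7, -33.5, 110.6]
orientation: [0.541, 0.841, 0.001, 0.001]
contact_force: [5.3, 2.0, 0.4]
grip_width: 0.123
grasp_force: 62.8
```

Pinched: opening about 10.5 mm, grip 63 N. Now I turn anticlockwise.

Call:
servo_tool(steps="0 0 0 0 0 0.05 0;0 0 0 0 0 0.1 0;0 0 0 0 0 0.15 0;0 0 0 0 0 0.2 0;0 0 0 0 0 0.25 0;0 0 0 0 0 0.3 0;0 0 0 0 0 0.35 0;0 0 0 0 0 0.4 0;0 0 0 0 0 0.45 0;0 0 0 0 0 0.45 0")

```text
clock: 6.47
tool_pos: [507.1, -34.3, 110.6]
orientation: [0.098, 0.995, -0.001, 0.0]
contact_force: [1.7, -0.7, 1.4]
grip_width: 0.118
grasp_force: 63.0
```

```bash
python3 - <<'E'
from h import *
s=robot.state();q=s["orientation"];print(s["tool_pos"],s["contact_force"],s["moment"],s["grip_width"],s["grasp_force"],2*np.arctan2(q[1],q[0]),s["q"].round(2))
E
```

```text
[507.11183759 -34.33176919 110.58387741] [ 1.7181516  -0.72410755  1.37947277] [-0.27256756 -0.29320328  0.00848977] 0.11790545385151766 63.012378215789795 2.9447193020215496 [-0.13 -0.15  1.67 -0.    1.62 -1.51]
```

Call:
servo_tool(steps="0 0 0 0 0 0.04 0;0 0 0 0 0 0.08 0;0 0 0 0 0 0.12 0;0 0 0 0 0 0.14 0;0 0 0 0 0 0.155 0;0 0 0 0 0 0.165 0;0 0 0 0 0 0.165 0")

```text
clock: 7.05
tool_pos: [507.1, -34.7, 110.6]
orientation: [-0.071, 0.997, -0.001, 0.0]
contact_force: [1.1, -3.5, 3.5]
grip_width: 0.119
grasp_force: 64.8
```

```bash
python3 - <<'E'
from h import *
s=robot.state();q=s["orientation"];print(s["tool_pos"],s["contact_force"],s["moment"],s["grip_width"],s["grasp_force"],2*np.arctan2(q[1],q[0]))
E
```

```text
[507.12194543 -34.6748274  110.55891735] [ 1.07805761 -3.54322925  3.4554317 ] [-0.63026783 -0.20854228 -0.86494737] 0.11937807326287031 64.8448097705841 3.2833424439134733
```

At the loose stop: moment -0.86 N m, yaw 3.283, which fits caddy yaw of about 0.30. I release, lift, and move over the lip.

Call:
servo_tool(steps="0 0 0 0 0 0 50;0 0 0 0 0 0 50;0 0 0 0 0 0 50;0 0 0 0 0 0 50;0 0 0.08 0 0 0 50;0 0 0.2 0 0 0 50;0.1 0.04 0.2 0 0 0.03 50;0.25 0.1 0.2 0 0 0.072 50;0.404 0.164 0.2 0 0 0.072 50;0.404 0.164 0.2 0 0 0.072 50")

```text
clock: 7.88
tool_pos: [611.6, 10.0, 154.2]
orientation: [-0.149, 0.989, 0.001, -0.003]
contact_force: [0.5, -0.8, -2.6]
grip_width: 0.585
grasp_force: 0.0
```

```bash
python3 - <<'E'
from h import *
s=robot.state();q=s["orientation"];print(s["tool_pos"],s["contact_force"],s["grip_width"],2*np.arctan2(q[1],q[0])%6.283)
d=eyes.get_image("wrist");cv2.imwrite("pics/w5.png",d["color"][:,:,::-1])
R=np.array(d["R"]);t=np.array(d["t"])
c=R@np.array([607.7,6.8,119])+t; h=np.hypot(c[0],c[1]);k=d["fx"]*np.arctan2(h,c[2])/h;print(d["cx"]+k*c[0],d["cy"]+k*c[1])
E
```

```text
[611.61823306  10.03618391 154.20608801] [ 0.54245001 -0.83781161 -2.57794267] 0.5852295530272772 3.4400933393769764
315.4614908968897 272.02565121473754
```

View pics/w5.png

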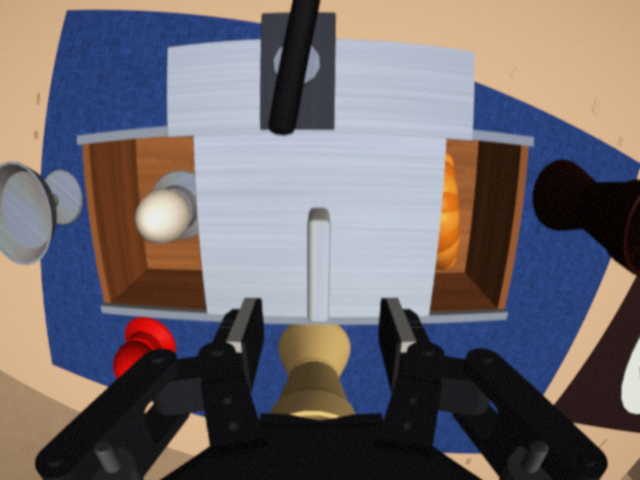

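The wrist view shows the lip at (318,210-320), between the open fingers and aligned. The cream goblet (315,350-420) sits behind on +x, so I grip 10 mm nearer -x and descend.

Call:
servo_tool(steps="-0.038 -0.012 0 0 0 0 50;-0.038 -0.012 -0.05 0 0 0 50;-0.038 -0.012 -0.1 0 0 0 50;-0.038 -0.012 -0.15 0 0 0 50;-0.038 -0.012 -0.2 0 0 0 50;-0.038 -0.012 -0.24 0 0 0 50;-0.038 -0.012 -0.24 0 0 0 50;-0.038 -0.012 -0.24 0 0 0 0;-0.038 -0.012 -0.24 0 0 0 0;-0.038 -0.012 -0.24 0 0 0 0")

```text
clock: 8.77
tool_pos: [599.0, 4.2, 101.1]
orientation: [-0.147, 0.989, -0.0, 0.001]
contact_force: [0.1, -0.4, -0.1]
grip_width: 0.168
grasp_force: 0.0
```

Call:
servo_tool(steps="0 0 0 0 0 0 0;0 0 0 0 0 0 0;0 0 0 0 0 0 0")

```text
clock: 9.02
tool_pos: [599.0, 4.2, 101.3]
orientation: [-0.147, 0.989, -0.0, 0.001]
contact_force: [-0.6, 0.6, 5.1]
grip_width: 0.12
grasp_force: 61.8
```

Lip gripped. I slide towards the egg end at about 60-70 mm/s.

Call:
servo_tool(steps="0.004 -0.011 0 0 0 0 0;0.01 -0.032 0 0 0 0 0;0.018 -0.057 0 0 0 0 0;0.025 -0.082 0 0 0 0 0;0.033 -0.107 0 0 0 0 0;0.041 -0.132 0 0 0 0 0;0.048 -0.157 0 0 0 0 0;0.056 -0.182 0 0 0 0 0;0.064 -0.207 0 0 0 0 0;0.071 -0.229 0 0 0 0 0")

```text
clock: 9.85
tool_pos: [616.0, -53.6, 101.3]
orientation: [-0.147, 0.989, -0.0, -0.0]
contact_force: [-5.2, 1.0, 6.7]
grip_width: 0.12
grasp_force: 62.2
```

Call:
servo_tool(steps="0.005 -0.015 0 0 0 0 0;0.01 -0.032 0 0 0 0 0;0.015 -0.047 0 0 0 0 0;0.02 -0.064 0 0 0 0 0;0.024 -0.076 0 0 0 0 0;0.024 -0.076 0 0 0 0 0")

```text
clock: 10.35
tool_pos: [621.8, -73.3, 101.3]
orientation: [-0.147, 0.989, -0.001, -0.0]
contact_force: [-5.8, -3.2, 6.5]
grip_width: 0.118
grasp_force: 62.2
```

Moved 81 mm with no stop yet; I creep on until the force rises.

Call:
servo_tool(steps="0.002 -0.008 0 0 0 0 0;0.004 -0.015 0 0 0 0 0;0.004 -0.015 0 0 0 0 0")

```text
clock: 10.6
tool_pos: [622.6, -76.1, 101.3]
orientation: [-0.147, 0.989, 0.0, -0.0]
contact_force: [-6.3, 0.7, 7.4]
grip_width: 0.122
grasp_force: 62.3
```

Call:
servo_tool(steps="0.002 -0.008 0 0 0 0 0;0.004 -0.012 0 0 0 0 0;0.004 -0.012 0 0 0 0 0")

```text
clock: 10.85
tool_pos: [622.6, -76.2, 101.2]
orientation: [-0.148, 0.989, 0.003, -0.001]
contact_force: [-11.5, 10.9, 10.6]
grip_width: 0.123
grasp_force: 62.6
```

At the stop: 83.8 mm travelled against 84 expected, force 11 N, no further motion. I release, lift, and return over the knob.

Call:
servo_tool(steps="0 0 0 0 0 0 50;0 0 0 0 0 0 50;0 0 0 0 0 0 50;0 0 0 0 0 0 50;0 0 0 0 0 0 50;0 0 0.1 0 0 0 50;0 0 0.24 0 0 0 50;-0.15 0.057 0.24 0 0 -0.03 50;-0.31 0.118 0.24 0 0 -0.078 50;-0.469 0.178 0.24 0 0 -0.078 50")

```text
clock: 11.68
tool_pos: [508.3, -35.0, 160.3]
orientation: [-0.063, 0.998, -0.0, 0.0]
contact_force: [-0.9, 0.8, 0.1]
grip_width: 0.584
grasp_force: 0.0
```

Call:
servo_tool(steps="0 0 0 0 0 0 50;0 0 0 0 0 0 50")

```text
clock: 11.85
tool_pos: [507.2, -34.5, 160.0]
orientation: [-0.067, 0.998, -0.0, 0.0]
contact_force: [0.5, 0.2, 1.5]
grip_width: 0.586
grasp_force: 0.0
```

```bash
python3 - <<'E'
from h import *
s=robot.state();q=s["orientation"];print(s["tool_pos"],s["contact_force"],s["grip_width"],2*np.arctan2(q[1],q[0])%6.283)
d=eyes.get_image("wrist");cv2.imwrite("pics/w6.png",d["color"][:,:,::-1])
E
```

```text
[507.16339552 -34.4543229  160.0086502 ] [0.46757536 0.20951034 1.49011164] 0.5858076190554702 3.275109512359533
```

View pics/w6.png

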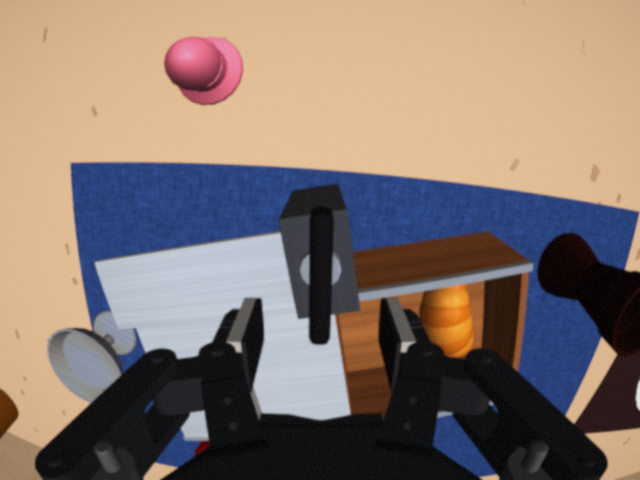

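The cover is home: its right edge is at the partition (345,330) and the croissant (445,315) is uncovered. The bar runs (320,210)-(320,343), midway between the fingers. I descend, pinch and turn clockwise.

Call:
servo_tool(steps="0 0 -0.08 0 0 0 50;0 0 -0.14 0 0 0 50;0 0 -0.18 0 0 0 50;0 0 -0.2 0 0 0 50;0 0 -0.2 0 0 0 50;0 0 -0.2 0 0 0 0;0 0 -0.2 0 0 0 0;0 0 -0.2 0 0 0 0;0 0 -0.2 0 0 0 0;0 0 -0.2 0 0 0 0")

```text
clock: 12.73
tool_pos: [509.4, -34.6, 111.3]
orientation: [-0.066, 0.998, 0.0, 0.001]
contact_force: [-1.2, 3.5, 4.8]
grip_width: 0.125
grasp_force: 61.5
```

Call:
servo_tool(steps="0 0 0 0 0 0 0;0 0 0 0 0 0 0")

```text
clock: 12.9
tool_pos: [509.4, -34.5, 111.3]
orientation: [-0.066, 0.998, 0.0, 0.001]
contact_force: [-1.0, 3.8, 6.5]
grip_width: 0.119
grasp_force: 61.6
```

Call:
servo_tool(steps="0 0 0 0 0 -0.05 0;0 0 0 0 0 -0.1 0;0 0 0 0 0 -0.15 0;0 0 0 0 0 -0.2 0;0 0 0 0 0 -0.25 0;0 0 0 0 0 -0.3 0;0 0 0 0 0 -0.35 0;0 0 0 0 0 -0.4 0;0 0 0 0 0 -0.45 0;0 0 0 0 0 -0.5 0")

```text
clock: 13.73
tool_pos: [509.0, -35.4, 111.4]
orientation: [0.443, 0.896, -0.0, 0.001]
contact_force: [-1.7, -0.4, 5.8]
grip_width: 0.119
grasp_force: 61.4
```

Call:
servo_tool(steps="0 0 0 0 0 -0.04 0;0 0 0 0 0 -0.08 0;0 0 0 0 0 -0.12 0;0 0 0 0 0 -0.145 0;0 0 0 0 0 -0.16 0;0 0 0 0 0 -0.17 0;0 0 0 0 0 -0.175 0;0 0 0 0 0 -0.175 0")

```text
clock: 14.4
tool_pos: [508.7, -35.5, 111.3]
orientation: [0.598, 0.802, -0.0, 0.001]
contact_force: [-4.0, 0.1, 6.1]
grip_width: 0.124
grasp_force: 61.5
```

```bash
python3 - <<'E'
from h import *
s=robot.state();q=s["orientation"];print(s["tool_pos"],s["contact_force"],s["moment"],s["grip_width"],s["grasp_force"],2*np.arctan2(q[1],q[0])%6.283)
E
```

```text
[508.7005119  -35.53600203 111.29241072] [-3.95425602  0.06501383  6.08809091] [-0.02029861  0.60117347  0.27787075] 0.12351377457301009 61.505523920059204 1.8606409538498865
```

Call:
servo_tool(steps="0 0 0 0 0 -0.01 0;0 0 0 0 0 -0.02 0;0 0 0 0 0 -0.025 0;0 0 0 0 0 -0.025 0")

```text
clock: 14.73
tool_pos: [508.7, -35.5, 111.3]
orientation: [0.618, 0.787, -0.001, 0.001]
contact_force: [-3.7, -0.8, 7.4]
grip_width: 0.124
grasp_force: 68.7
```

```bash
python3 - <<'E'
from h import *
s=robot.state();q=s["orientation"];print(s["tool_pos"],s["contact_force"],s["moment"],s["grip_width"],s["grasp_force"],2*np.arctan2(q[1],q[0])%6.283)
E
```

```text
[508.70665114 -35.54491503 111.32980246] [-3.68221087 -0.76220477  7.44162301] [-0.10575037  0.66429971  1.46195494] 0.12369805170403968 68.7418998288922 1.8102954586112865
```

Moment is now 1.46 N m, so the knob is at the tight stop. I back off the twist, release and lift clear.

Call:
servo_tool(steps="0 0 0 0 0 0.015 0;0 0 0 0 0 0.015 50;0 0 0 0 0 0.015 50;0 0 0 0 0 0.015 50;0 0 0 0 0 0.015 50;0 0 0.06 0 0 0.015 50;0 0 0.2 0 0 0.015 50;0 0 0.35 0 0 0.015 50;-0.3 0 0.45 0 0 0.015 50;-0.3 0 0.45 0 0 0.015 50")

```text
clock: 15.57
tool_pos: [434.1, -35.2, 223.6]
orientation: [0.606, 0.795, -0.0, -0.0]
contact_force: [-0.5, 0.2, 1.0]
grip_width: 0.584
grasp_force: 0.0
```

Call:
servo_tool(steps="0 -0.8 0 0 0 0 50;0 -0.8 0 0 0 0 50;0 -0.8 0 0 0 0 50;0 -0.8 0 0 0 0 50;0 -0.8 0 0 0 0 50;0 -0.8 0 0 0 0 50;0 -0.8 0 0 0 0 50")

```text
clock: 16.15
tool_pos: [433.2, -236.4, 221.7]
orientation: [0.607, 0.794, -0.0, -0.001]
contact_force: [-0.4, -0.2, 0.6]
grip_width: 0.59
grasp_force: 0.0
```

```bash
python3 - <<'E'
from h import *
s=robot.state();print(s["tool_pos"],s["contact_force"],s["grip_width"],s["clock"])
d=eyes.get_image("top");cv2.imwrite("pics/t7.png",cv2.resize(d["color"][130:360,190:490,::-1],(780,598)))
E
```

```text
[ 433.23888428 -236.43434455  221.69826255] [-0.36584919 -0.23718205  0.61454755] 0.5903121284515414 16.15
```

View pics/t7.png

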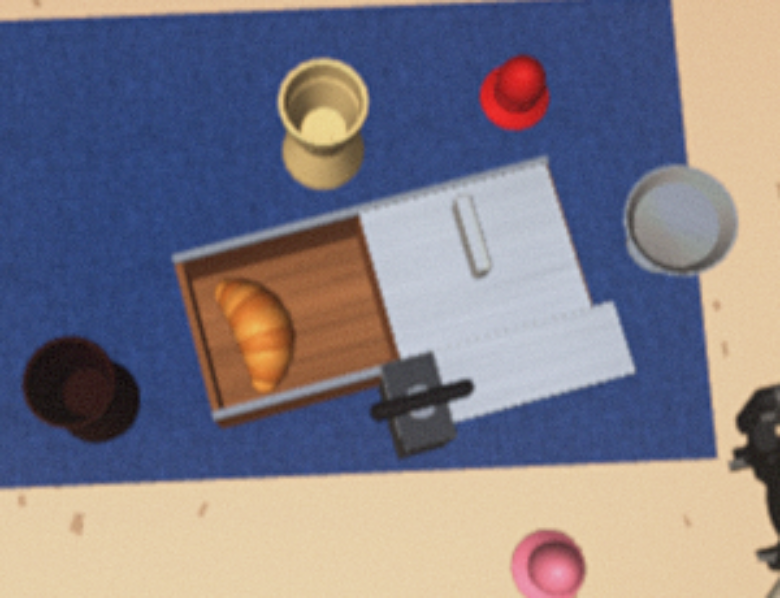

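The cover is fully home over the egg's compartment, with the lip at (472,235). The bar (375,410)-(470,388) is parallel to the caddy, so the knob is tight. The goblets, coupe and croissant have not moved, and the arm is clear.

```bash
python3 -c "
from cell import robot
print(robot.close_job())"
```

```text
the job is handed in; nothing more can be done
None
```

I handed the job in at about 16 s of the 51 s allowed: knob loosened to its stop, cover slid home over the egg's compartment, and knob turned back tight. The final top view shows the croissant, goblets and coupe in place and the arm clear; the egg is hidden under the cover, and no verdict came back.

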